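# True a tacked frame corner with the wide-base square

## Task

The red upright of the tacked frame corner leans in over its base bar: true it with the square. Lift the square out of its wooden block by the blade and stand it upright on the middle of the green mat, let go and take it again low, by its dark stock; then stand it on the base bar and slide it heel first against the upright until the stock sits flush on the bar and the blade flush along the upright, hold it pressed there for a moment, and stand it back upright on the middle of the mat. Never touch the upright with the gripper, and leave the other things on the bench alone.

Things in the scene. Friction and masses are not known exactly. Their poses are not given: they have to be found in the camera images.
- square: Wide-base square, 0.32 kg. Stock (dark, brass stripe) 110 long x 24 wide x 32 high; blade (bright) 25 wide x 6 thick, up to 85 above the stock's underside. Origin: the heel, bottom outer corner, mid-width. x along the stock from heel to toe (blade x 0-25), y across, z up the blade. Mass centre about x 52, z 19. Starts upright, stock sunk in the block's groove, blade 51 above the block's top.
- stock_mid (a point): Point of the square at the middle of the stock's underside (square x 55, y 0, z 0); axes as the square's.
- holder: Wooden block fixed to the bench, 144 x 66 x 40 high, with an open-topped groove along its x, 114 x 28, floor 6 above the bench. The square stands in it with about 2 of play all round. Origin: centre of the underside.
- mat: Green mat fixed to the bench, 150 (x) x 130 (y) x 3 thick, origin at the centre of its underside. The square stands on it with its stock's middle within 55 of the mat's centre.
- inside_corner (a point): Corner to true: the line where the upright's face meets the base bar's top, mid-width, 10 above the bench. x along the bar away from the upright's face, y across, z up; a flush square has its origin and axes on these.
- corner: The frame corner; origin 10 below inside_corner, same axes. Base bar: bright flat steel 50 wide (y), 10 thick, from x -95 to x 145, fixed to the bench by a yellow clamp behind the upright. Upright: red primed square tube 40 x 40 x 160 high, its face looking along x, turning with joint upright.
- upright (a joint): Lean of the upright about the inside corner line, rad: 0 square to the bar, positive leans over the bar; starts +0.06 to +0.12. Stiff (0.25 N m, about 3 N at the blade's top), stays where left; a tilted square can push it too far (negative). With the square's heel down and home in the corner it goes no further.
- torch: Blue gas torch, 84 diameter, about 200 high, standing; origin: centre of the underside. Bystander, to be left alone.
- screwdriver: Screwdriver with orange handle, lying; origin under its middle. Bystander, to be left alone.
- hammer: Hammer with wooden handle, lying; origin under its middle. Bystander, to be left alone.
- offcut: Steel bar offcut 130 x 25 x 25, lying; origin: centre of the underside. Bystander, to be left alone.
- fluxtin: Yellow flux tin, 64 diameter, 55 high; origin: centre of the underside. Bystander, to be left alone.
- taperoll: Black tape roll, 72 diameter, 25 high; origin: centre of the underside. Bystander, to be left alone.
- screwcup: Steel bowl for screws, 72 diameter, 50 high; origin: centre of the underside. Bystander, to be left alone.
There are look-alikes about, which are no part of the job. Several things have the shape of the mat; the one meant has the colours described above.

How it is judged:
By the outcome, as a careful person would: the job done as asked, in the order asked, and still so for the second after the job is handed in, with the robot touching nothing.
It also fails if it takes over 61 s, if anything falls off the work surface, if the arm or the gripper's body presses on something with over 40 N, if the wrist force passes 120 N, or if a joint passes its speed limit or range.

## Robot

A 6-joint arm with a two-finger parallel gripper is mounted at the origin on the work surface. World frame = base frame: x ahead of the robot, y to its left, z up, the work surface at z = 0. Lengths are in mm, angles in rad, forces in N, time in s.
With the tool pointing down it reaches from about 425 to 1125 mm from the base axis. Payload 14.9 kg.
Tool frame: the origin (TCP) lies at the very end of the fingers, on their centre line; the grasp point (between the pads) lies 19 mm behind it; z points along the fingers, y is the direction in which the jaws open and shut (so a half turn about z gives the same grasp; the last joint's range is limited). The gripper opens to 91 mm and grips with 3 to 60 N. Pads are 32 mm wide; open, the fingers measure 118 mm over their backs; the gripper's body (76 mm by 178 mm) begins 60 mm behind the grasp point.
Start: joints at [-1.276, 0.379, 1.734, -0, 1.028, -0.033], TCP at [225.369, -662.742, 213.932] pointing down, gripper open.
Joint ranges: [-2.77, 2.77], [-0.74, 2.19], [0, 2.66], [-1.06, 4.2], [0.31, 2.87], [-3.08, 3.08]. Speed limits (rad/s): [1.89, 1.89, 2.39, 3.14, 3.14, 3.14].

## Interface

Orientations are given as a rotation vector (axis times angle).
In Python, from station import manip, get_image, camera_info, order gives the robot as it stands.
- The arm moves only by the tool drive_tool, never from a script. Its argument "series" is a list of rows, each an object of numbers: "x", "y", "z": the shift along the tool's x, y, z in m; "ax", "ay", "az": the turn, a rotation vector about the tool's x, y, z in degrees. A call has 1 to 12 rows; each row shifts and turns the commanded pose from where the row before left it, along the tool's axes as they then stand; what a row does not reach is not made up. A row lasts 1/12 s, in which the tool goes at most 41.7 mm and 7.16 degrees, less where a joint would pass 70% of its speed; a pose out of reach is approached as far as the arm can. A call is refused whole if a number of a shift passes 0.0417 or a number of a turn 7.16, either way. A call with a gripper value outside its range is refused whole. "jaw" is the opening, from -1 (shut) to 1 (fully open), so that 0 is half open, set as the call begins (left out, the last holds). The fingers move at their own pace and stop on an object; "grip_force" is the grip in N (left out, the last holds). Time passes only in rows, so rows that do not move let the fingers close. It gives the time, the measured TCP pose, the force and the opening at its end, in the units of the state.
- manip.state(): the state, without advancing time (a new reading comes with each control period).
- get_image(name): name is "side" or "top" or "wrist"; returns (picture, depth): 420x560x3 uint8, blue, green, red; 420x560 float32, mm along the optical axis (not along the pixel's ray), 0 where there is no reading.
- camera_info(name): a dict with "fx", "fy", "cx", "cy" (pixels), "k1" (the pictures are not rectified: a ray, as slopes to the right and down, at radius r is drawn at 1 + k1 r^2 times it, then the intrinsics apply), "rvec" (rotation vector, rad) and "tvec" (3), from world to camera coordinates, as OpenCV has them. Camera axes: x right, y down, z forward; pixel columns grow to the right and rows downward; lengths in mm; the calibration is good to about 2 mm. A picture is of the moment at which its call begins: read the wrist's pose just before it. camera_info takes no time and is no camera call; for the wrist camera it gives the pose at the moment of the call.
- order.job_done(): hands the job in, once; it reports no verdict.
The state is a dict: "clock": time; "joints": joint angles; "dq": joint speeds; "tau": joint torques, N m; "tcp_pos": TCP position; "orientation": TCP orientation; "force": force on the tool from outside, world axes, zero at the start; "moment": the same for the moment, N m; "grip_width": opening from 0.0 (shut) to 1.0 (fully open).
Only numpy, scipy, OpenCV 4.12 (cv2) and the standard library are available. Lean on these libraries where they do the work, as an engineer would, in place of code of your own. Each camera call takes 0.05 s, during which the arm holds its last target. There are 200 camera calls.

## Working session

There is one attempt and no reset: what is moved stays moved. The work goes in short steps, Python scripts to look and compute and a tool call to move; the robot and the scene stay as the last step left them, time stands still between calls to the robot, and variables do not carry over. Pictures are saved under pics/ and viewed, about 8 in all and at most 12, crops included, and the job is handed in when it is done.

Besides the shell and the picture viewer there is one more tool, called after ">>>" as name([rows], argument=value, ...), one row to a line, values as JSON. drive_tool: Moves the arm, as the interface text tells. Its arguments: {"type":"object","properties":{"series":{"type":"array","items":{"type":"object","properties":{"x":{"type":"number"},"y":{"type":"number"},"z":{"type":"number"},"ax":{"type":"number"},"ay":{"type":"number"},"az":{"type":"number"}}}},"jaw":{"type":"number"},"grip_force":{"type":"number"}},"required":["series"]}

```bash
ls; mkdir -p pics
cat > h.py <<'E'
import numpy as np, cv2
from scipy.spatial.transform import Rotation as R
from station import manip, get_image, camera_info, order
def cam(n):
    c=camera_info(n); c['R']=R.from_rotvec(np.ravel(c['rvec'])).as_matrix(); c['t']=np.ravel(c['tvec']); return c
def rays(c,uv):
    uv=np.atleast_2d(uv).astype(float); d=np.c_[(uv[:,0]-c['cx'])/c['fx'],(uv[:,1]-c['cy'])/c['fy']]
    s=d.copy()
    for _ in range(20): s=d/(1+c['k1']*(s**2).sum(1,keepdims=True))
    return np.c_[s,np.ones(len(s))]
def onz(c,uv,z):
    r=rays(c,uv)@c['R']; o=-c['R'].T@c['t']; z=np.broadcast_to(z,(len(r),))
    return o+r*((z-o[2])/r[:,2])[:,None]
def bydepth(c,uv,d):
    return (rays(c,uv)*np.ravel(d)[:,None]-c['t'])@c['R']
def cloud(c,dep):
    v,u=np.mgrid[:dep.shape[0],:dep.shape[1]]
    return bydepth(c,np.c_[u.ravel(),v.ravel()],dep).reshape(*dep.shape,3)
def proj(c,P):
    q=np.atleast_2d(P)@c['R'].T+c['t']; s=q[:,:2]/q[:,2:]; s=s*(1+c['k1']*(s**2).sum(1,keepdims=True))
    return s*[c['fx'],c['fy']]+[c['cx'],c['cy']]
E
python3 - <<'E'
from h import *
print(manip.state())
for n in('side','top'):
    c=cam(n); im,d=get_image(n); cv2.imwrite(f'pics/{n}0.png',im); np.savez(f'{n}0.npz',im=im,d=d)
    print(n,c['fx'],c['k1'],-c['R'].T@c['t'],c['R'][2])
a=cv2.imread('pics/side0.png');b=cv2.imread('pics/top0.png')
E
```

```text
pics
{'clock': 0.0, 'joints': array([-1.27629655e+00,  3.79422058e-01,  1.73476378e+00, -3.79231433e-05,
        1.02847612e+00, -3.33116478e-02]), 'dq': array([ 0.00121657, -0.00034393, -0.00032098, -0.00018341, -0.00083804,
       -0.00065742]), 'tau': array([ 1.31750083e-03, -7.63724828e+01, -4.34363508e+01,  6.51258230e-02,
        4.24343138e-02, -8.98282792e-05]), 'tcp_pos': array([ 225.24768323, -662.36522568,  213.2872296 ]), 'orientation': array([-3.09844061e+00, -5.12480541e-01,  2.69212977e-04]), 'force': array([-0.3511722 ,  0.04910981,  0.43810802]), 'moment': array([0.03106966, 0.07660544, 0.03602175]), 'grip_width': 0.9993254125538436}
side 472.9642087856471 -0.1054676037193673 [ 291.44792228 1217.8708338   846.81851636] [ 0.13318454 -0.84896458 -0.51139126]
top 539.126433796519 0.039839395139988375 [ 267.47909785  -71.80531206 1755.14720713] [ 0.13381499 -0.00387959 -0.99099874]
```

View pics/top0.png

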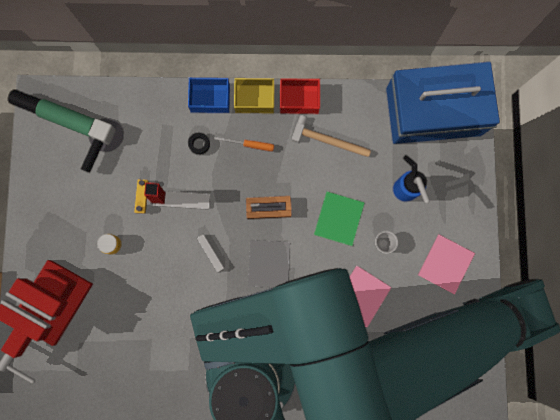

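View pics/side0.png

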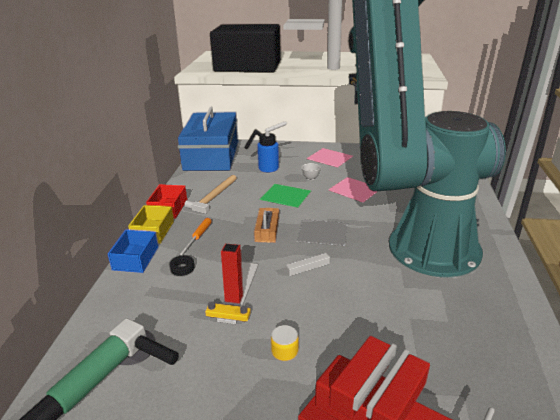

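The top view shows the corner at about (150–210, 195) with red upright at (155,192), the block with the square at (268,207), the green mat at (340,218), and the bystanders around them. Now I'll measure these.

Run:
```python
from h import *
z=np.load('top0.npz'); im,d=z['im'],z['d']; c=cam('top'); P=cloud(c,d); hsv=cv2.cvtColor(im,cv2.COLOR_BGR2HSV)
def box(name,m,roi,h):
    u0,v0,u1,v1=roi; mm=np.zeros_like(m); mm[v0:v1,u0:u1]=m[v0:v1,u0:u1]
    k,l,s,_=cv2.connectedComponentsWithStats(mm.astype(np.uint8)); i=1+s[1:,4].argmax(); v,u=np.nonzero(l==i)
    W=onz(c,np.c_[u,v],h); r=cv2.minAreaRect(W[:,:2].astype(np.float32)); print(name,len(u),np.round(r[0],1),np.round(r[1],1),round(r[2],1),'corners',cv2.boxPoints(r).round().tolist(),'z',np.percentile(P[v,u,2],[5,50,95]).round(1))
H,S,V=[hsv[...,i].astype(int) for i in range(3)]
box('mat',(H>50)&(H<80)&(S>100),(310,180,370,250),3)
box('holder',(H>5)&(H<20)&(S>90),(235,185,300,225),40)
box('bar',(V>170)&(S<50),(155,180,220,215),10)
box('red',((H<8)|(H>172))&(S>120),(140,175,170,205),170)
box('clamp',(H>18)&(H<32)&(S>120),(130,170,150,220),15)
z=P[170:225,120:310,2]
for v in (188,193,196,199,202): print(v,P[v,130:220:2,2].round().astype(int))
cr=np.hstack([cv2.resize(im[175:225,125:225],None,fx=4,fy=4,interpolation=2),cv2.resize(im[175:225,230:310],None,fx=4,fy=4,interpolation=2)])
s=np.load('side0.npz')['im']
cs=np.hstack([cv2.resize(s[195:245,240:300],None,fx=5,fy=5,interpolation=2),cv2.resize(s[240:330,200:280],None,fx=4,fy=4,interpolation=2)[:250]])
w=max(cr.shape[1],cs.shape[1]); f=lambda a:np.pad(a,((0,0),(0,w-a.shape[1]),(0,0)))
cv2.imwrite('pics/crop0.png',np.vstack([f(cr),f(cs)]))
```

```text
mat 1746 [ 496.2 -282.6] [128.4 148.1] 73.4 corners [[407.0, -323.0], [549.0, -365.0], [586.0, -242.0], [444.0, -200.0]] z [-3.   4.1 10.9]
holder 676 [525.6 -50.9] [ 68.8 144.5] 3.0 corners [[487.0, 19.0], [495.0, -125.0], [564.0, -121.0], [556.0, 23.0]] z [29.5 40.5 47.4]
bar 92 [534.6 206.7] [ 13.2 120.7] 0.4 corners [[528.0, 267.0], [528.0, 146.0], [542.0, 146.0], [541.0, 267.0]] z [ 4.4 12.1 18.3]
red 234 [545.5 287.7] [60.4 60.4] 0.5 corners [[515.0, 318.0], [516.0, 257.0], [576.0, 258.0], [575.0, 318.0]] z [ 40.1 134.  176. ]
clamp 249 [564.2 367.7] [109.1  35.6] 0.4 corners [[510.0, 385.0], [510.0, 349.0], [619.0, 350.0], [619.0, 386.0]] z [21.9 29.4 36.5]
188 [  6  -5  -1   4  34  28  31  25 173 167 176 177 176 172 169 132   4   2
   3   7   7   0  -1  -6  -3  -3  -6   4   3  -1   1  -4   2  -2   6   1
  -2   1   1   4   5   0   3   1  -4]
193 [  3   3  -2  32  30  28  28 177 177 177 176 175 170 166 163 126  78  31
   3   9  11   7  13   4   6  17   7   9  14   9  11   6  16   8   1  -1
   3   0  -6   0   0  -5   9  -4  10]
196 [  2  -3   3  39  32  31  24  23 162 171 174 174 172 173 158 115  77  27
  14  14   2   5  13   8  11   1   9   0  14  12   6  21   6  13   9  11
   5   8  11   5  -1  -2   5   3  -1]
199 [  4   1   1  36  27  22  30  38  26 109 105 110 116 118 121 101  63  24
  11  13  13   8  11  18  12   6  16  10   8  10  16   0  13  12   5   8
  20   7  19  12  -4  15  -3  -3   2]
202 [ 2  0 12 36 32 25 28 31  2 11 16 43 49 52 56 59 69 26 11 12 12  7 19 16
 10 12 11 10  9 12 12 12 16 15  9  5 15 11 15 14 11  8 -4  2  4]
```

View pics/crop0.png

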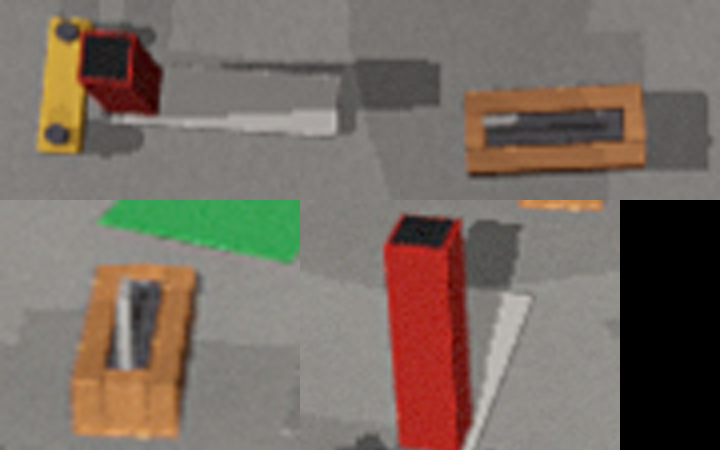

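The square's blade is at the left (+y) end of the block, so the heel points to +y, the same way it has to go in the corner. I'll turn the tool and travel over the block for a closer look.

>>> drive_tool([
  {"z": -0.013, "az": -6.75},
  {"z": -0.013, "az": -6.75},
  {"z": -0.013, "az": -6.75},
  {"z": -0.013, "az": -6.75},
  {"z": -0.013, "az": -6.75},
  {"z": -0.013, "az": -6.75},
  {"z": -0.013, "az": -6.75},
  {"z": -0.013, "az": -6.75},
  {"z": -0.013, "az": -6.75},
  {"z": -0.013, "az": -6.75},
  {"z": -0.013, "az": -6.75},
], jaw=1)

```text
schema error: expected keys x, y, z, ax, ay, az
```

>>> drive_tool([
  {"x": 0.03, "y": 0.0165},
  {"x": 0.03, "y": 0.0165},
  {"x": 0.03, "y": 0.0165},
  {"x": 0.03, "y": 0.0165},
  {"x": 0.03, "y": 0.0165},
  {"x": 0.03, "y": 0.0165},
  {"x": 0.03, "y": 0.0165},
  {"x": 0.03, "y": 0.0165},
  {"x": 0.03, "y": 0.0165},
  {"x": 0.03, "y": 0.0165},
])

```text
schema error: expected keys x, y, z, ax, ay, az
```

>>> drive_tool([
  {"x": 0.03, "y": 0.0165},
  {"x": 0.03, "y": 0.0165},
  {"x": 0.03, "y": 0.0165},
  {"x": 0.03, "y": 0.0165},
  {"x": 0.03, "y": 0.0165},
  {"x": 0.03, "y": 0.0165},
  {"x": 0.03, "y": 0.0165},
  {"x": 0.03, "y": 0.0165},
  {"x": 0.03, "y": 0.0165},
  {"x": 0.03, "y": 0.0165},
  {},
  {},
])

```text
schema error: expected keys x, y, z, ax, ay, az
```

Run:
```python
from h import *
s=manip.state(); print(s['clock'],s['tcp_pos'],s['orientation'],s['joints'].round(2))
c=cam('wrist'); im,d=get_image('wrist'); cv2.imwrite('pics/w1.png',im); np.savez('w1.npz',im=im,d=d,R=c['R'],t=c['t'])
print(c['fx'],c['k1'],-c['R'].T@c['t'],c['R'])
```

```text
0.1 [ 225.29222322 -662.34657709  213.30195521] [-3.09844653e+00 -5.12511081e-01  1.73407295e-04] [-1.28  0.38  1.73  0.    1.03 -0.03]
344.6805505127744 -0.0029710055057557802 [ 295.08635322 -636.95287403  385.84480923] [[ 0.32160644 -0.94687261 -0.00124776]
 [-0.91273816 -0.31036273  0.26567654]
 [-0.2519491  -0.08430441 -0.96406142]]
```

View pics/w1.png

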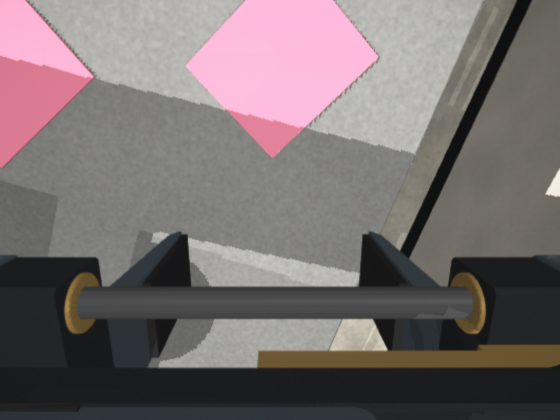

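The camera sits on the tool's +x side, about 75 mm out, and looks along it. I'll send the moves again with all keys.

>>> drive_tool([
  {"x": 0, "y": 0, "z": -0.013, "ax": 0, "ay": 0, "az": -6.75},
  {"x": 0, "y": 0, "z": -0.013, "ax": 0, "ay": 0, "az": -6.75},
  {"x": 0, "y": 0, "z": -0.013, "ax": 0, "ay": 0, "az": -6.75},
  {"x": 0, "y": 0, "z": -0.013, "ax": 0, "ay": 0, "az": -6.75},
  {"x": 0, "y": 0, "z": -0.013, "ax": 0, "ay": 0, "az": -6.75},
  {"x": 0, "y": 0, "z": -0.013, "ax": 0, "ay": 0, "az": -6.75},
  {"x": 0, "y": 0, "z": -0.013, "ax": 0, "ay": 0, "az": -6.75},
  {"x": 0, "y": 0, "z": -0.013, "ax": 0, "ay": 0, "az": -6.75},
  {"x": 0, "y": 0, "z": -0.013, "ax": 0, "ay": 0, "az": -6.75},
  {"x": 0, "y": 0, "z": -0.013, "ax": 0, "ay": 0, "az": -6.75},
  {"x": 0, "y": 0, "z": -0.013, "ax": 0, "ay": 0, "az": -6.75},
], jaw=1)

```text
clock: 1.07
tcp_pos: [225.3, -662.5, 357.3]
orientation: [-2.155, -2.285, -0.0]
force: [0.1, -0.6, -0.1]
grip_width: 0.999
```

>>> drive_tool([
  {"x": 0.03, "y": 0.0165, "z": 0, "ax": 0, "ay": 0, "az": 0},
  {"x": 0.03, "y": 0.0165, "z": 0, "ax": 0, "ay": 0, "az": 0},
  {"x": 0.03, "y": 0.0165, "z": 0, "ax": 0, "ay": 0, "az": 0},
  {"x": 0.03, "y": 0.0165, "z": 0, "ax": 0, "ay": 0, "az": 0},
  {"x": 0.03, "y": 0.0165, "z": 0, "ax": 0, "ay": 0, "az": 0},
  {"x": 0.03, "y": 0.0165, "z": 0, "ax": 0, "ay": 0, "az": 0},
  {"x": 0.03, "y": 0.0165, "z": 0, "ax": 0, "ay": 0, "az": 0},
  {"x": 0.03, "y": 0.0165, "z": 0, "ax": 0, "ay": 0, "az": 0},
  {"x": 0.03, "y": 0.0165, "z": 0, "ax": 0, "ay": 0, "az": 0},
])

```text
clock: 1.82
tcp_pos: [359.7, -383.6, 356.8]
orientation: [-2.162, -2.279, -0.0]
force: [0.1, 0.2, 0.9]
grip_width: 0.999
```

>>> drive_tool([
  {"x": 0.03, "y": 0.0165, "z": 0, "ax": 0, "ay": 0, "az": 0},
  {"x": 0.03, "y": 0.0165, "z": 0, "ax": 0, "ay": 0, "az": 0},
  {"x": 0.03, "y": 0.0165, "z": 0, "ax": 0, "ay": 0, "az": 0},
  {"x": 0.03, "y": 0.0165, "z": 0, "ax": 0, "ay": 0, "az": 0},
  {"x": 0.03, "y": 0.0165, "z": 0, "ax": 0, "ay": 0, "az": 0},
  {"x": 0.03, "y": 0.0165, "z": 0, "ax": 0, "ay": 0, "az": 0},
  {"x": 0.03, "y": 0.0165, "z": 0, "ax": 0, "ay": 0, "az": 0},
  {"x": 0.03, "y": 0.0165, "z": 0, "ax": 0, "ay": 0, "az": 0},
  {"x": 0, "y": 0, "z": 0, "ax": 0, "ay": 0, "az": 0},
  {"x": 0, "y": 0, "z": 0, "ax": 0, "ay": 0, "az": 0},
])

```text
clock: 2.65
tcp_pos: [478.8, -137.4, 356.8]
orientation: [-2.158, -2.282, 0.0]
force: [-0.7, -0.4, 0.3]
grip_width: 0.998
```

Run:
```python
from h import *
s=manip.state(); print(s['clock'],s['tcp_pos'],s['orientation'],s['joints'].round(2))
c=cam('wrist'); im,d=get_image('wrist'); cv2.imwrite('pics/w2.png',im); np.savez('w2.npz',im=im,d=d,R=c['R'],t=c['t'])
print(-c['R'].T@c['t'])
```

```text
2.65 [ 478.78815214 -137.40199591  356.75958866] [-2.15843258e+00 -2.28233006e+00  3.33976852e-04] [-0.33 -0.11  2.02 -0.    1.23 -0.38]
[473.47310677 -61.08029048 529.25103349]
```

View pics/w2.png

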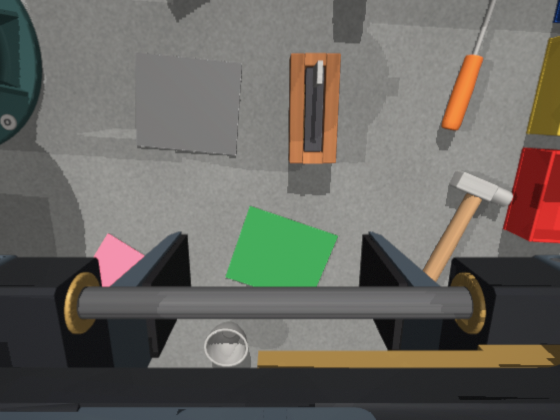

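The wrist view shows the block at (315,107), with the blade tip bright at (320,72), and the mat at (282,245). I'll make a short detour to see the corner from close up.

>>> drive_tool([
  {"x": 0.036, "y": 0.008, "z": 0, "ax": 0, "ay": 0, "az": 0},
  {"x": 0.036, "y": 0.008, "z": 0, "ax": 0, "ay": 0, "az": 0},
  {"x": 0.036, "y": 0.008, "z": 0, "ax": 0, "ay": 0, "az": 0},
  {"x": 0.036, "y": 0.008, "z": 0, "ax": 0, "ay": 0, "az": 0},
  {"x": 0.036, "y": 0.008, "z": 0, "ax": 0, "ay": 0, "az": 0},
  {"x": 0.036, "y": 0.008, "z": 0, "ax": 0, "ay": 0, "az": 0},
  {"x": 0.036, "y": 0.008, "z": 0, "ax": 0, "ay": 0, "az": 0},
  {"x": 0, "y": 0, "z": 0, "ax": 0, "ay": 0, "az": 0},
  {"x": 0, "y": 0, "z": 0, "ax": 0, "ay": 0, "az": 0},
])

```text
clock: 3.45
tcp_pos: [521.2, 116.1, 356.7]
orientation: [-2.16, -2.281, 0.001]
force: [-0.5, -0.6, 0.4]
grip_width: 0.997
```

```bash
cat > m.py <<'E'
from h import *
def load(f):
    z=np.load(f); c=cam('wrist'); c['R'],c['t']=z['R'],z['t']; return z['im'],z['d'],c
def blob(m,roi):
    u0,v0,u1,v1=roi; mm=np.zeros(m.shape,np.uint8); mm[v0:v1,u0:u1]=m[v0:v1,u0:u1]
    k,l,s,_=cv2.connectedComponentsWithStats(mm); i=1+s[1:,4].argmax(); v,u=np.nonzero(l==i); return np.c_[u,v]
def rect(name,c,uv,h):
    W=onz(c,uv,h)[:,:2].astype(np.float32); r=cv2.minAreaRect(W); print(name,len(uv),np.round(r[0],1),np.round(r[1],1),round(r[2],1)); return W
def hsv(im):
    return [a.astype(int) for a in cv2.split(cv2.cvtColor(im,cv2.COLOR_BGR2HSV))]
E
python3 - <<'E'
from m import *
im,d,c=load('w2.npz'); H,S,V=hsv(im)
rect('holder',c,blob((H>5)&(H<20)&(S>90),(280,45,350,170)),40)
rect('blade',c,blob((V>150)&(S<60),(300,55,335,160)),91)
rect('mat',c,blob((H>50)&(H<80)&(S>100),(215,195,345,288)),3)
s=manip.state(); print(s['clock'],s['tcp_pos'])
c=cam('wrist'); im,d=get_image('wrist'); cv2.imwrite('pics/w3.png',im); np.savez('w3.npz',im=im,d=d,R=c['R'],t=c['t'])
E
```

```text
holder 3765 [525.5 -49.2] [ 66.4 143.6] 3.1
blade 108 [523.8  -6.2] [ 5.9 23.3] 3.2
mat 6230 [ 494.7 -281.2] [130.9 149.7] 73.7
3.45 [521.20278746 116.09098522 356.66129177]
```

View pics/w3.png

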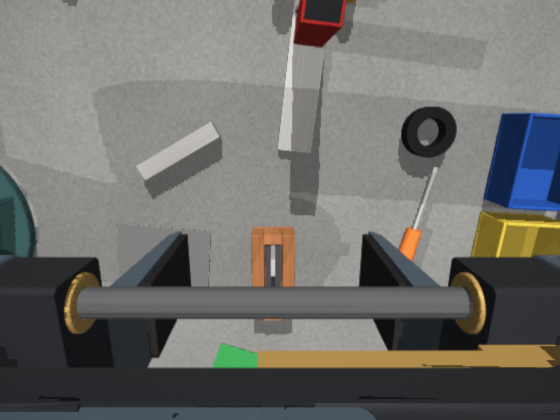

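The bar's near end is at (279–311, 151) and the red foot at (298–322, 44). I'll fit the bar edges and end.

Run:
```python
from m import *
im,d,c=load('w3.npz'); H,S,V=hsv(im); g=cv2.GaussianBlur(im,(0,0),1.0).astype(float).sum(2)
gx=np.abs(np.gradient(g,axis=1)); gy=np.abs(np.gradient(g,axis=0))
def sub(a,i): 
    y0,y1,y2=a[i-1:i+2]; return i+0.5*(y0-y2)/(y0-2*y1+y2+1e-9)
def edge(f0,rng,G,w):
    out=[]
    for k in rng:
        p=f0(k); lo=int(round(p-w)); a=G[k,lo:lo+2*w+1] if G is gx else G[lo:lo+2*w+1,k]
        i=a[1:-1].argmax()+1; q=lo+sub(a,i); out.append((q,k) if G is gx else (k,q))
    return np.array(out)
def fit(c,uv,z):
    W=onz(c,uv,z)[:,:2]; 
    for _ in range(3):
        m=W.mean(0); u=np.linalg.svd(W-m)[2][0]; r=(W-m)@[-u[1],u[0]]; k=abs(r)<=max(1.0,2*np.median(abs(r))); W=W[k]
    return m,u*np.sign(u[1]),len(W),r.std()
L=fit(c,edge(lambda v:296-(v-20)*17/131,range(60,145),gx,5),10)
Rr=fit(c,edge(lambda v:325-(v-45)*14/107,range(60,145),gx,5),10)
En=fit(c,edge(lambda u:151,range(282,309),gy,5),10)
for n,f in(('L',L),('R',Rr),('E',En)): print(n,f[0].round(1),np.degrees(np.arctan2(f[1][1],f[1][0])).round(2),f[2:])
u=L[1]+Rr[1]; u/=np.linalg.norm(u); n=np.array([-u[1],u[0]])
print('width',(L[0]-Rr[0])@n)
mid=(L[0]+Rr[0])/2; e=mid+u*((En[0]-mid)@u); print('end',e.round(1),'corner by end',(e+145*u).round(1),'ang',np.degrees(np.arctan2(u[1],u[0])))
red=((H<8)|(H>172))&(S>120)
uu=np.arange(300,320); vv=np.array([np.nonzero(red[:70,k])[0].max()+.5 for k in uu]); F=onz(c,np.c_[uu,vv],10)[:,:2]
print('foot along u from mid-line: ',((F-e)@u).round(1), 'corner by foot',(e+np.median((F-e)@u)*u).round(1))
# top image check
z=np.load('top0.npz'); print(proj(cam('top'),np.r_[e,10]),proj(cam('top'),np.r_[e+145*u,10]),proj(cam('side'),np.r_[e+145*u,10]))
```

```text
L [525.  192.7] 86.71 (55, np.float64(0.20215555008578484))
R [575.6 216.8] 87.2 (56, np.float64(0.867161960230439))
E [548.7 145. ] 176.85 (27, np.float64(0.19983647091174392))
width 49.23192722065034
end [547.1 145.1] corner by end [554.8 289.9] ang 86.95706309443865
foot along u from mid-line:  [146.4 146.5 146.7 146.8 145.7 145.9 146.  146.2 146.3 146.4 146.6 146.7
 146.9 145.8 145.9 146.1 146.2 146.4 146.5 146.7] corner by foot [554.9 291.2]
[[208.49548509 201.37116549]] [[164.18517338 198.72246866]] [[235.73846102 294.94372973]]
```

Corner measured at about (554.7, 290), with the bar at 86.9°. The block's heading is 93.1° and the blade is at (523.6, −6.5). I'll grasp the blade now.

>>> drive_tool([
  {"x": -0.0306, "y": -0.0011, "z": 0.025, "ax": 0, "ay": 0, "az": 0},
  {"x": -0.0306, "y": -0.0011, "z": 0.025, "ax": 0, "ay": 0, "az": 0},
  {"x": -0.0306, "y": -0.0011, "z": 0.025, "ax": 0, "ay": 0, "az": 0},
  {"x": -0.0306, "y": -0.0011, "z": 0.025, "ax": 0, "ay": 0, "az": 0},
  {"x": 0, "y": 0, "z": 0.03, "ax": 0, "ay": 0, "az": 0},
  {"x": 0, "y": 0, "z": 0.03, "ax": 0, "ay": 0, "az": 0},
  {"x": 0, "y": 0, "z": 0.03, "ax": 0, "ay": 0, "az": 0},
  {"x": 0, "y": 0, "z": 0.03, "ax": 0, "ay": 0, "az": 0},
  {"x": 0, "y": 0, "z": 0.03, "ax": 0, "ay": 0, "az": 0},
  {"x": 0, "y": 0, "z": 0, "ax": 0, "ay": 0, "az": 0},
  {"x": 0, "y": 0, "z": 0, "ax": 0, "ay": 0, "az": 0},
], jaw=-0.4, grip_force=55)

```text
clock: 4.42
tcp_pos: [522.2, -7.9, 106.5]
orientation: [-2.163, -2.276, 0.003]
force: [0.2, 0.5, 0.3]
grip_width: 0.304
```

Run:
```python
from m import *
s=manip.state(); print(s['clock'],s['tcp_pos'],s['orientation'])
c=cam('wrist'); im,d=get_image('wrist'); cv2.imwrite('pics/w4.png',im); np.savez('w4.npz',im=im,d=d,R=c['R'],t=c['t'])
H,S,V=hsv(im); rect('holder',c,blob((H>5)&(H<20)&(S>90),(200,100,360,287)),40)
```

```text
4.4167 [522.16357291  -7.85033446 106.51163855] [-2.16253106 -2.2758916   0.00300557]
holder 5524 [524.  -13.5] [65.5 84.8] 2.9
```

View pics/w4.png

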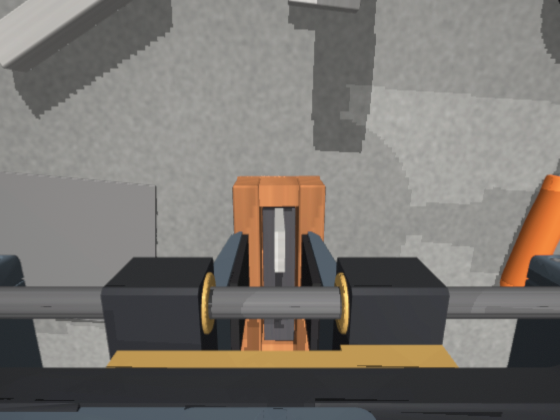

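The blade is between the fingers at (280,240). Going down 59 mm and closing, then lifting.

>>> drive_tool([
  {"x": 0.001, "y": 0.0015, "z": 0.02, "ax": 0, "ay": 0, "az": 0},
  {"x": 0, "y": 0, "z": 0.02, "ax": 0, "ay": 0, "az": 0},
  {"x": 0, "y": 0, "z": 0.019, "ax": 0, "ay": 0, "az": 0},
  {"x": 0, "y": 0, "z": 0, "ax": 0, "ay": 0, "az": 0},
  {"x": 0, "y": 0, "z": 0, "ax": 0, "ay": 0, "az": 0},
])

```text
clock: 4.88
tcp_pos: [525.3, -5.8, 49.4]
orientation: [2.162, 2.279, 0.001]
force: [0.1, 0.2, 0.9]
grip_width: 0.303
```

>>> drive_tool([
  {"x": 0, "y": 0, "z": 0, "ax": 0, "ay": 0, "az": 0},
  {"x": 0, "y": 0, "z": 0, "ax": 0, "ay": 0, "az": 0},
  {"x": 0, "y": 0, "z": 0, "ax": 0, "ay": 0, "az": 0},
  {"x": 0, "y": 0, "z": 0, "ax": 0, "ay": 0, "az": 0},
  {"x": 0, "y": 0, "z": 0, "ax": 0, "ay": 0, "az": 0},
  {"x": 0, "y": 0, "z": 0, "ax": 0, "ay": 0, "az": 0},
], jaw=-1, grip_force=55)

```text
clock: 5.38
tcp_pos: [525.3, -5.4, 49.0]
orientation: [2.161, 2.279, 0.001]
force: [-2.3, -0.7, 12.0]
grip_width: 0.063
```

>>> drive_tool([
  {"x": 0, "y": 0, "z": -0.005, "ax": 0, "ay": 0, "az": 0},
  {"x": 0, "y": 0, "z": -0.01, "ax": 0, "ay": 0, "az": 0},
  {"x": 0, "y": 0, "z": -0.01, "ax": 0, "ay": 0, "az": 0},
  {"x": 0, "y": 0, "z": -0.015, "ax": 0, "ay": 0, "az": 0},
  {"x": 0, "y": 0, "z": -0.015, "ax": 0, "ay": 0, "az": 0},
  {"x": 0, "y": 0, "z": -0.015, "ax": 0, "ay": 0, "az": 0},
  {"x": 0, "y": 0, "z": 0, "ax": 0, "ay": 0, "az": 0},
  {"x": 0, "y": 0, "z": 0, "ax": 0, "ay": 0, "az": 0},
])

```text
clock: 6.05
tcp_pos: [525.2, -5.4, 119.0]
orientation: [2.161, 2.278, 0.002]
force: [0.5, -0.1, -3.6]
grip_width: 0.063
```

Run:
```python
from m import *
s=manip.state(); print(s['clock'],s['tcp_pos'],s['orientation'],s['force'],s['moment'],s['grip_width'])
im,d=get_image('side'); cv2.imwrite('pics/s5.png',cv2.resize(im[130:260,190:360],None,fx=4,fy=4,interpolation=2))
```

```text
6.05 [525.17061212  -5.41751748 118.95184454] [2.16072908e+00 2.27828356e+00 2.20894837e-03] [ 0.48513969 -0.12355647 -3.62211074] [ 0.12874966 -0.11009739 -0.02692534] 0.0626373486890344
```

View pics/s5.png

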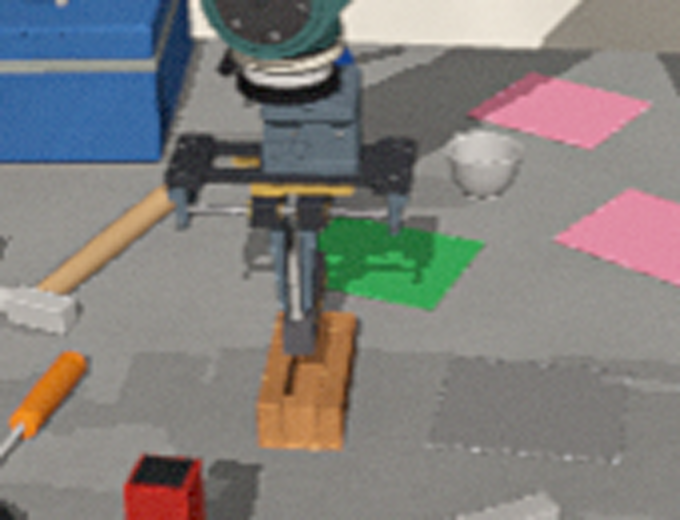

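Held upright (3.6 N on the wrist). Carrying it to the mat.

>>> drive_tool([
  {"x": -0.0232, "y": -0.0045, "z": 0, "ax": 0, "ay": 0, "az": 0},
  {"x": -0.0232, "y": -0.0045, "z": 0, "ax": 0, "ay": 0, "az": 0},
  {"x": -0.0232, "y": -0.0045, "z": 0, "ax": 0, "ay": 0, "az": 0},
  {"x": -0.0232, "y": -0.0045, "z": 0, "ax": 0, "ay": 0, "az": 0},
  {"x": -0.0232, "y": -0.0045, "z": 0, "ax": 0, "ay": 0, "az": 0},
  {"x": -0.0232, "y": -0.0045, "z": 0, "ax": 0, "ay": 0, "az": 0},
  {"x": -0.0232, "y": -0.0045, "z": 0, "ax": 0, "ay": 0, "az": 0},
  {"x": -0.0232, "y": -0.0045, "z": 0, "ax": 0, "ay": 0, "az": 0},
  {"x": -0.0232, "y": -0.0045, "z": 0.01, "ax": 0, "ay": 0, "az": 0},
  {"x": -0.0232, "y": -0.0045, "z": 0.015, "ax": 0, "ay": 0, "az": 0},
  {"x": 0, "y": 0, "z": 0.02, "ax": 0, "ay": 0, "az": 0},
  {"x": 0, "y": 0, "z": 0.02, "ax": 0, "ay": 0, "az": 0},
])

```text
clock: 7.1
tcp_pos: [491.3, -240.5, 51.4]
orientation: [-2.164, -2.277, 0.0]
force: [0.6, -0.6, -3.7]
grip_width: 0.062
```

>>> drive_tool([
  {"x": 0, "y": 0, "z": 0, "ax": 0, "ay": 0, "az": 0},
  {"x": 0, "y": 0, "z": 0, "ax": 0, "ay": 0, "az": 0},
  {"x": 0, "y": 0, "z": 0.003, "ax": 0, "ay": 0, "az": 0},
  {"x": 0, "y": 0, "z": 0.002, "ax": 0, "ay": 0, "az": 0},
  {"x": 0, "y": 0, "z": 0, "ax": 0, "ay": 0, "az": 0},
  {"x": 0, "y": 0, "z": 0, "ax": 0, "ay": 0, "az": 0},
])

```text
clock: 7.6
tcp_pos: [492.3, -239.5, 48.5]
orientation: [2.161, 2.279, 0.0]
force: [0.1, -0.2, -3.7]
grip_width: 0.064
```

>>> drive_tool([
  {"x": 0, "y": 0, "z": 0.001, "ax": 0, "ay": 0, "az": 0},
  {"x": 0, "y": 0, "z": 0.001, "ax": 0, "ay": 0, "az": 0},
  {"x": 0, "y": 0, "z": 0, "ax": 0, "ay": 0, "az": 0},
  {"x": 0, "y": 0, "z": 0.001, "ax": 0, "ay": 0, "az": 0},
  {"x": 0, "y": 0, "z": 0, "ax": 0, "ay": 0, "az": 0},
  {"x": 0, "y": 0, "z": 0, "ax": 0, "ay": 0, "az": 0},
])

```text
clock: 8.1
tcp_pos: [492.2, -239.5, 46.0]
orientation: [-2.162, -2.279, -0.0]
force: [-6.4, 6.0, 19.6]
grip_width: 0.064
```

Stood on the mat. I'll ease off, open slowly, and lift away.

>>> drive_tool([
  {"x": 0, "y": 0, "z": -0.0006, "ax": 0, "ay": 0, "az": 0},
  {"x": 0, "y": 0, "z": 0, "ax": 0, "ay": 0, "az": 0},
])

```text
clock: 8.27
tcp_pos: [492.2, -239.5, 46.0]
orientation: [2.162, 2.279, 0.0]
force: [-2.2, 1.9, 9.6]
grip_width: 0.063
```

>>> drive_tool([
  {"x": 0, "y": 0, "z": 0, "ax": 0, "ay": 0, "az": 0},
  {"x": 0, "y": 0, "z": 0, "ax": 0, "ay": 0, "az": 0},
  {"x": 0, "y": 0, "z": 0, "ax": 0, "ay": 0, "az": 0},
  {"x": 0, "y": 0, "z": 0, "ax": 0, "ay": 0, "az": 0},
  {"x": 0, "y": 0, "z": 0, "ax": 0, "ay": 0, "az": 0},
], jaw=-0.3)

```text
clock: 8.68
tcp_pos: [492.0, -239.5, 45.5]
orientation: [-2.162, -2.279, 0.0]
force: [-0.3, -0.3, -0.3]
grip_width: 0.346
```

>>> drive_tool([
  {"x": 0, "y": 0, "z": -0.02, "ax": 0, "ay": 0, "az": 0},
  {"x": 0, "y": 0, "z": -0.03, "ax": 0, "ay": 0, "az": 0},
  {"x": 0, "y": 0, "z": -0.03, "ax": 0, "ay": 0, "az": 0},
  {"x": 0, "y": 0, "z": -0.03, "ax": 0, "ay": 0, "az": 0},
  {"x": -0.03, "y": 0, "z": -0.03, "ax": 0, "ay": 0, "az": 0},
  {"x": -0.04, "y": 0, "z": -0.03, "ax": 0, "ay": 0, "az": 0},
  {"x": -0.04, "y": 0, "z": 0, "ax": 0, "ay": 0, "az": 0},
  {"x": 0, "y": 0, "z": 0, "ax": 0, "ay": 0, "az": 0},
  {"x": 0, "y": 0, "z": 0, "ax": 0, "ay": 0, "az": 0},
])

```text
clock: 9.43
tcp_pos: [497.3, -343.7, 210.1]
orientation: [2.164, 2.277, 0.0]
force: [-0.4, 0.8, 0.5]
grip_width: 0.349
```

Run:
```python
from m import *
s=manip.state(); print(s['clock'],s['tcp_pos'],s['orientation'],s['joints'].round(2),s['grip_width'])
c=cam('wrist'); im,d=get_image('wrist'); cv2.imwrite('pics/w6.png',im); np.savez('w6.npz',im=im,d=d,R=c['R'],t=c['t'])
```

```text
9.4333 [ 497.26849989 -343.65779747  210.14597257] [2.16385674e+00 2.27667973e+00 5.85319355e-05] [-0.64  0.24  1.93 -0.    0.97 -0.69] 0.34890824349547156
```

View pics/w6.png

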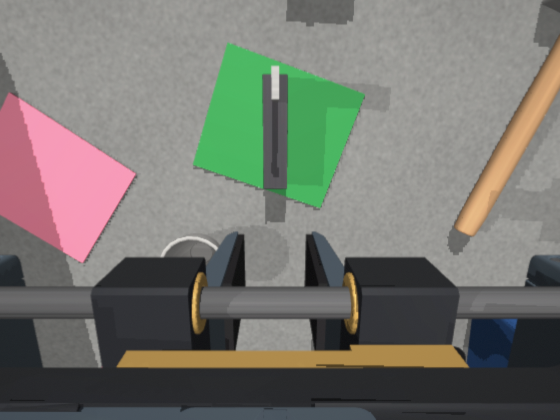

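The square stands upright mid-mat (stock from (275,72) to (275,188)). I'll measure it. I'll take the stock with the tool tilted 20° back, so the body and camera stay clear of the upright and the blade.

```bash
cat >> m.py <<'E'
def todo(target,heading,tilt=0):
    "moves (heelward, right(tool y), down) in untilted tool axes, mm"
    s=manip.state(); Rm=R.from_rotvec(s['orientation']).as_matrix(); a=np.degrees(np.arctan2(Rm[1,0],Rm[0,0])); d=np.array(target)-s['tcp_pos']
    print('clock',s['clock'],'tcp',s['tcp_pos'].round(1),'heading',a.round(2),'tilt',np.degrees(np.arcsin(-Rm[2,0]*-1)).round(2),'turn az',(-(heading-a)).round(2),'tool-axis move',(Rm.T@d).round(1),'world',d.round(1),'F',s['force'].round(1),'g',s['grip_width'])
E
python3 - <<'E'
from m import *
im,d,c=load('w6.npz'); H,S,V=hsv(im)
uv=blob((V<75)&(S<90),(255,66,297,188))
W=rect('stock',c,uv,35)
rect('mat',c,blob((H>50)&(H<85)&(S>90),(190,40,370,212)),3)
bl=blob((V>140)&(S<60),(262,60,290,115)); rect('blade',c,bl,88)
print(np.unique(uv[:,1])[[0,-1]])
E
```

```text
stock 458 [ 493.2 -288.9] [ 7.1 72.7] 3.0
mat 14733 [ 494.8 -280.8] [130.3 150.5] 73.7
blade 265 [ 491.3 -240.4] [ 6.4 24.2] 2.7
[101 176]
```

>>> drive_tool([
  {"x": 0, "y": 0, "z": 0, "ax": 0, "ay": 5, "az": 0},
  {"x": 0, "y": 0, "z": 0, "ax": 0, "ay": 5, "az": 0},
  {"x": 0, "y": 0, "z": 0, "ax": 0, "ay": 5, "az": 0},
  {"x": 0, "y": 0, "z": 0, "ax": 0, "ay": 5, "az": 0},
  {"x": 0, "y": 0, "z": 0.026, "ax": 0, "ay": 0, "az": 0},
  {"x": 0, "y": 0, "z": 0.026, "ax": 0, "ay": 0, "az": 0},
  {"x": 0, "y": 0, "z": 0.026, "ax": 0, "ay": 0, "az": 0},
  {"x": 0, "y": 0, "z": 0.026, "ax": 0, "ay": 0, "az": 0},
  {"x": 0, "y": 0, "z": 0.026, "ax": 0, "ay": 0, "az": 0},
  {"x": 0, "y": 0, "z": 0.026, "ax": 0, "ay": 0, "az": 0},
  {"x": 0, "y": 0, "z": 0, "ax": 0, "ay": 0, "az": 0},
  {"x": 0, "y": 0, "z": 0, "ax": 0, "ay": 0, "az": 0},
], jaw=0.1)

```text
clock: 10.48
tcp_pos: [493.9, -287.3, 62.7]
orientation: [-1.97, -2.079, -0.347]
force: [0.7, -0.0, 0.1]
grip_width: 0.552
```

Run:
```python
from m import *
todo((494,-293.3,12),92.85)
c=cam('wrist'); im,d=get_image('wrist'); cv2.imwrite('pics/w7.png',im); np.savez('w7.npz',im=im,d=d,R=c['R'],t=c['t'])
```

```text
clock 10.4833 tcp [ 493.9 -287.3   62.7] heading 93.05 tilt 20.12 turn az 0.2 tool-axis move [-23.1  -0.1  45.6] world [  0.1  -6.  -50.7] F [ 0.7 -0.   0.1] g 0.5516677528297991
```

View pics/w7.png

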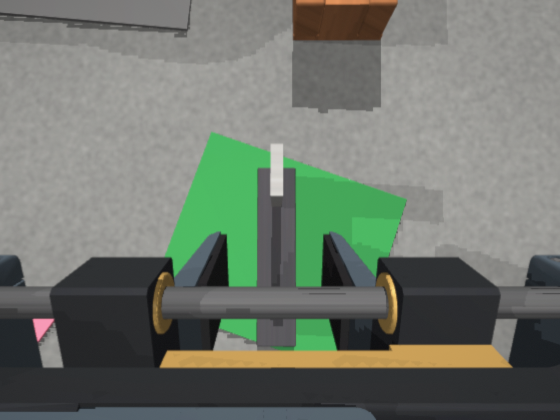

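The stock is centred between the fingers (columns 257–296 vs 277). Going down, closing on it and lifting.

>>> drive_tool([
  {"x": -0.0058, "y": 0, "z": 0.0114, "ax": 0, "ay": 0, "az": 0},
  {"x": -0.0058, "y": 0, "z": 0.0114, "ax": 0, "ay": 0, "az": 0},
  {"x": -0.0058, "y": 0, "z": 0.0114, "ax": 0, "ay": 0, "az": 0},
  {"x": -0.0056, "y": 0, "z": 0.0112, "ax": 0, "ay": 0, "az": 0},
  {"x": 0, "y": 0, "z": 0, "ax": 0, "ay": 0, "az": 0},
  {"x": 0, "y": 0, "z": 0, "ax": 0, "ay": 0, "az": 0},
])

```text
clock: 11.03
tcp_pos: [494.4, -294.7, 11.9]
orientation: [-1.973, -2.079, -0.348]
force: [-0.5, 0.0, -0.3]
grip_width: 0.546
```

>>> drive_tool([
  {"x": 0, "y": 0, "z": 0, "ax": 0, "ay": 0, "az": 0},
  {"x": 0, "y": 0, "z": 0, "ax": 0, "ay": 0, "az": 0},
  {"x": 0, "y": 0, "z": 0, "ax": 0, "ay": 0, "az": 0},
  {"x": 0, "y": 0, "z": 0, "ax": 0, "ay": 0, "az": 0},
  {"x": 0, "y": 0, "z": 0, "ax": 0, "ay": 0, "az": 0},
  {"x": 0, "y": 0, "z": 0, "ax": 0, "ay": 0, "az": 0},
], jaw=-1, grip_force=50)

```text
clock: 11.53
tcp_pos: [495.1, -295.0, 13.3]
orientation: [-1.974, -2.081, -0.348]
force: [-1.0, -0.6, 5.2]
grip_width: 0.259
```

Run:
```python
from m import *
todo((494,-293.3,72),92.85)
```

```text
clock 11.5333 tcp [ 495.1 -295.    13.3] heading 93.04 tilt 19.98 turn az 0.19 tool-axis move [ 21.8  -1.  -54.6] world [-1.1  1.7 58.7] F [-1.  -0.6  5.2] g 0.25879516123891017
```

Gripped (23.6 mm ≈ stock width). Lifting, then turning to the bar's heading.

>>> drive_tool([
  {"x": 0.0031, "y": 0, "z": -0.0085, "ax": 0, "ay": 0, "az": 0},
  {"x": 0.0062, "y": 0, "z": -0.017, "ax": 0, "ay": 0, "az": 0},
  {"x": 0.0062, "y": 0, "z": -0.017, "ax": 0, "ay": 0, "az": 0},
  {"x": 0.0062, "y": 0, "z": -0.017, "ax": 0, "ay": 0, "az": 0},
  {"x": 0.0062, "y": 0, "z": -0.017, "ax": 0, "ay": 0, "az": 0},
  {"x": 0.0031, "y": 0, "z": -0.0085, "ax": 0, "ay": 0, "az": 0},
  {"x": 0, "y": 0, "z": 0, "ax": -0.7, "ay": 0, "az": 1.94},
  {"x": 0, "y": 0, "z": 0, "ax": -0.7, "ay": 0, "az": 1.94},
  {"x": 0, "y": 0, "z": 0, "ax": -0.7, "ay": 0, "az": 1.94},
  {"x": 0, "y": 0, "z": 0, "ax": 0, "ay": 0, "az": 0},
])

```text
clock: 12.37
tcp_pos: [494.0, -294.3, 102.3]
orientation: [-2.094, -1.973, -0.368]
force: [0.3, 0.7, -2.5]
grip_width: 0.259
```

Run:
```python
from m import *
todo((548.9,183.1,103),86.87)
c=cam('wrist'); im,d=get_image('wrist'); cv2.imwrite('pics/w8.png',im); np.savez('w8.npz',im=im,d=d,R=c['R'],t=c['t'])
H,S,V=hsv(im); bl=blob((V>140)&(S<60),(255,100,300,260)); print(bl.min(0),bl.max(0));
```

```text
clock 12.3667 tcp [ 494.  -294.3  102.3] heading 86.58 tilt 20.06 turn az -0.29 tool-axis move [451.   26.6 163.9] world [ 54.9 477.4   0.7] F [ 0.3  0.7 -2.5] g 0.25932875840077524
[255 100] [299 153]
```

>>> drive_tool([
  {"x": 0.0161, "y": 0.001, "z": 0.0058, "ax": 0, "ay": 0, "az": 0},
  {"x": 0.0322, "y": 0.0019, "z": 0.0117, "ax": 0, "ay": 0, "az": 0},
  {"x": 0.0322, "y": 0.0019, "z": 0.0117, "ax": 0, "ay": 0, "az": 0},
  {"x": 0.0322, "y": 0.0019, "z": 0.0117, "ax": 0, "ay": 0, "az": 0},
  {"x": 0.0322, "y": 0.0019, "z": 0.0117, "ax": 0, "ay": 0, "az": 0},
  {"x": 0.0322, "y": 0.0019, "z": 0.0117, "ax": 0, "ay": 0, "az": 0},
  {"x": 0.0322, "y": 0.0019, "z": 0.0117, "ax": 0, "ay": 0, "az": 0},
  {"x": 0.0322, "y": 0.0019, "z": 0.0117, "ax": 0, "ay": 0, "az": 0},
])

```text
clock: 13.08
tcp_pos: [522.8, -37.0, 103.1]
orientation: [-2.09, -1.978, -0.368]
force: [0.7, -0.1, -3.7]
grip_width: 0.26
```

>>> drive_tool([
  {"x": 0.0322, "y": 0.0019, "z": 0.0117, "ax": 0, "ay": 0, "az": 0},
  {"x": 0.0322, "y": 0.0019, "z": 0.0117, "ax": 0, "ay": 0, "az": 0},
  {"x": 0.0322, "y": 0.0019, "z": 0.0117, "ax": 0, "ay": 0, "az": 0},
  {"x": 0.0322, "y": 0.0019, "z": 0.0117, "ax": 0, "ay": 0, "az": 0},
  {"x": 0.0322, "y": 0.0019, "z": 0.0117, "ax": 0, "ay": 0, "az": 0},
  {"x": 0.0322, "y": 0.0019, "z": 0.0117, "ax": 0, "ay": 0, "az": 0},
  {"x": 0.0161, "y": 0.001, "z": 0.0058, "ax": 0, "ay": 0, "az": 0},
  {"x": 0, "y": 0, "z": 0, "ax": 0, "ay": 0, "az": 0},
  {"x": 0, "y": 0, "z": 0, "ax": 0, "ay": 0, "az": 0},
])

```text
clock: 13.83
tcp_pos: [547.1, 183.7, 103.1]
orientation: [-2.088, -1.98, -0.367]
force: [0.1, -0.7, -3.7]
grip_width: 0.26
```

Run:
```python
from m import *
todo((548.9,183.1,25.3),86.87)
c=cam('wrist'); im,d=get_image('wrist'); cv2.imwrite('pics/w9.png',im); np.savez('w9.npz',im=im,d=d,R=c['R'],t=c['t'])
```

```text
clock 13.8333 tcp [547.1 183.7 103.1] heading 86.95 tilt 19.99 turn az 0.08 tool-axis move [-27.    1.9  73. ] world [  1.8  -0.6 -77.8] F [ 0.1 -0.7 -3.7] g 0.25952466789373935
```

View pics/w9.png

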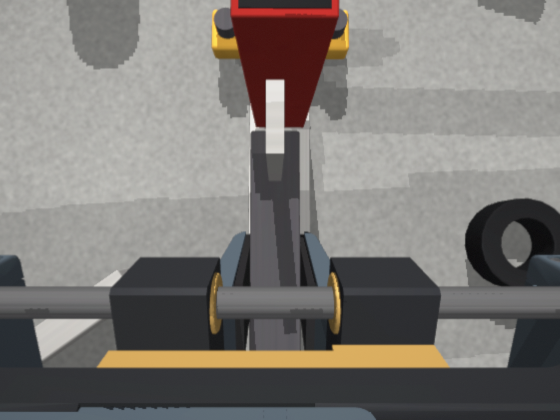

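The square is lined up with the bar. The upright's foot shows at (256–309, 126); I'll check the corner position from here.

Run:
```python
from m import *
im,d,c=load('w9.npz'); H,S,V=hsv(im)
red=((H<8)|(H>172))&(S>120)
for rng in (range(257,265),range(287,308)):
    uu=np.array(rng); vv=np.array([np.nonzero(red[:160,k])[0].max()+.5 for k in uu]); print(list(vv)); F=onz(c,np.c_[uu,vv],10)[:,:2]; print(F[[0,-1]].round(1),np.median(F[:,1]).round(1))
vs=range(60,120,10); 
for v in vs:
    n=np.nonzero(red[v])[0]; print(v,n.min(),n.max(),end=' | ')
row=np.nonzero(red[124])[0]; print(row.min(),row.max(),onz(c,[[row.min()-.5,124],[row.max()+.5,124]],12).round(1))
bl=blob((V>150)&(S<50),(262,70,290,155)); rect('blade',c,bl,103.1-10.3+85)
```

```text
[np.float64(125.5), np.float64(125.5), np.float64(126.5), np.float64(126.5), np.float64(126.5), np.float64(126.5), np.float64(126.5), np.float64(126.5)]
[[536.8 292.8]
 [542.6 291.6]] 291.7
[np.float64(126.5), np.float64(126.5), np.float64(126.5), np.float64(126.5), np.float64(126.5), np.float64(126.5), np.float64(126.5), np.float64(126.5), np.float64(126.5), np.float64(126.5), np.float64(126.5), np.float64(126.5), np.float64(126.5), np.float64(126.5), np.float64(126.5), np.float64(126.5), np.float64(124.5), np.float64(121.5), np.float64(117.5), np.float64(114.5), np.float64(111.5)]
[[561.7 290.6]
 [579.2 302.5]] 290.3
60 241 324 | 70 244 320 | 80 246 317 | 90 248 314 | 100 250 311 | 110 253 307 | 256 303 [[535.7 293.4  12. ]
 [575.4 291.3  12. ]]
blade 1351 [549.2 238.6] [25.3  9.1] 86.9
```

The foot agrees (555.5, 290.5). Going down to 5 mm above the bar.

>>> drive_tool([
  {"x": -0.0054, "y": 0.0006, "z": 0.0146, "ax": 0, "ay": 0, "az": 0},
  {"x": -0.0054, "y": 0.0006, "z": 0.0146, "ax": 0, "ay": 0, "az": 0},
  {"x": -0.0054, "y": 0.0006, "z": 0.0146, "ax": 0, "ay": 0, "az": 0},
  {"x": -0.0054, "y": 0, "z": 0.0146, "ax": 0, "ay": 0, "az": 0},
  {"x": -0.0054, "y": 0, "z": 0.0146, "ax": 0, "ay": 0, "az": 0},
  {"x": 0, "y": 0, "z": 0, "ax": 0, "ay": 0, "az": 0},
  {"x": 0, "y": 0, "z": 0, "ax": 0, "ay": 0, "az": 0},
])

```text
clock: 14.47
tcp_pos: [549.1, 181.3, 25.4]
orientation: [-2.092, -1.977, -0.366]
force: [0.0, -0.6, -2.1]
grip_width: 0.263
```

>>> drive_tool([
  {"x": -0.0003, "y": 0, "z": 0.0009, "ax": 0, "ay": 0, "az": 0},
  {"x": -0.0003, "y": 0, "z": 0.0009, "ax": 0, "ay": 0, "az": 0},
  {"x": -0.0003, "y": 0, "z": 0.0009, "ax": 0, "ay": 0, "az": 0},
  {"x": -0.0003, "y": 0, "z": 0.0009, "ax": 0, "ay": 0, "az": 0},
  {"x": 0, "y": 0, "z": 0, "ax": 0, "ay": 0, "az": 0},
  {"x": 0, "y": 0, "z": 0, "ax": 0, "ay": 0, "az": 0},
])

```text
clock: 14.97
tcp_pos: [549.8, 182.2, 22.3]
orientation: [-2.091, -1.979, -0.369]
force: [0.3, -0.2, -2.1]
grip_width: 0.257
```

>>> drive_tool([
  {"x": -0.0003, "y": 0, "z": 0.0009, "ax": 0, "ay": 0, "az": 0},
  {"x": 0, "y": 0, "z": 0, "ax": 0, "ay": 0, "az": 0},
  {"x": -0.0002, "y": 0, "z": 0.0005, "ax": 0, "ay": 0, "az": 0},
  {"x": 0, "y": 0, "z": 0, "ax": 0, "ay": 0, "az": 0},
])

```text
clock: 15.3
tcp_pos: [549.7, 182.2, 20.5]
orientation: [-2.091, -1.979, -0.368]
force: [-0.3, 0.2, -2.9]
grip_width: 0.259
```

>>> drive_tool([
  {"x": -0.0002, "y": 0, "z": 0.0005, "ax": 0, "ay": 0, "az": 0},
  {"x": 0, "y": 0, "z": 0, "ax": 0, "ay": 0, "az": 0},
  {"x": -0.0002, "y": 0, "z": 0.0005, "ax": 0, "ay": 0, "az": 0},
  {"x": 0, "y": 0, "z": 0, "ax": 0, "ay": 0, "az": 0},
])

```text
clock: 15.63
tcp_pos: [549.7, 182.2, 20.3]
orientation: [-2.09, -1.978, -0.369]
force: [-5.6, -5.5, 17.3]
grip_width: 0.26
```

On the bar, about 17 N. I'll ease off slightly and slide heel first.

>>> drive_tool([
  {"x": 0.0001, "y": 0, "z": -0.0003, "ax": 0, "ay": 0, "az": 0},
  {"x": 0.0033, "y": 0, "z": 0.0012, "ax": 0, "ay": 0, "az": 0},
  {"x": 0.0033, "y": 0, "z": 0.0012, "ax": 0, "ay": 0, "az": 0},
  {"x": 0.0033, "y": 0, "z": 0.0012, "ax": 0, "ay": 0, "az": 0},
  {"x": 0.0033, "y": 0, "z": 0.0012, "ax": 0, "ay": 0, "az": 0},
  {"x": 0.0033, "y": 0, "z": 0.0012, "ax": 0, "ay": 0, "az": 0},
  {"x": 0.0033, "y": 0, "z": 0.0012, "ax": 0, "ay": 0, "az": 0},
  {"x": 0.0033, "y": 0, "z": 0.0012, "ax": 0, "ay": 0, "az": 0},
  {"x": 0, "y": 0, "z": 0, "ax": 0, "ay": 0, "az": 0},
])

```text
clock: 16.38
tcp_pos: [551.8, 207.2, 20.3]
orientation: [-2.091, -1.979, -0.37]
force: [1.6, 3.1, 2.5]
grip_width: 0.257
```

>>> drive_tool([
  {"x": 0.0018, "y": 0, "z": 0.0008, "ax": 0, "ay": 0, "az": 0},
  {"x": 0.0019, "y": 0, "z": 0.0007, "ax": 0, "ay": 0, "az": 0},
  {"x": 0.0019, "y": 0, "z": 0.0007, "ax": 0, "ay": 0, "az": 0},
  {"x": 0.0019, "y": 0, "z": 0.0007, "ax": 0, "ay": 0, "az": 0},
  {"x": 0.0019, "y": 0, "z": 0.0007, "ax": 0, "ay": 0, "az": 0},
  {"x": 0, "y": 0, "z": 0, "ax": 0, "ay": 0, "az": 0},
])

```text
clock: 16.88
tcp_pos: [552.5, 216.8, 20.3]
orientation: [-2.091, -1.979, -0.37]
force: [0.7, -2.2, 6.7]
grip_width: 0.261
```

>>> drive_tool([
  {"x": 0.0009, "y": 0, "z": 0.0004, "ax": 0, "ay": 0, "az": 0},
  {"x": 0.0009, "y": 0, "z": 0.0004, "ax": 0, "ay": 0, "az": 0},
  {"x": 0.0009, "y": 0, "z": 0.0003, "ax": 0, "ay": 0, "az": 0},
  {"x": 0, "y": 0, "z": 0, "ax": 0, "ay": 0, "az": 0},
])

```text
clock: 17.22
tcp_pos: [552.8, 219.4, 20.3]
orientation: [-2.092, -1.979, -0.37]
force: [-0.6, -7.8, 11.3]
grip_width: 0.264
```

>>> drive_tool([
  {"x": 0.0009, "y": 0, "z": 0.0003, "ax": 0, "ay": 0, "az": 0},
  {"x": 0.0009, "y": 0, "z": 0.0003, "ax": 0, "ay": 0, "az": 0},
  {"x": 0, "y": 0, "z": 0, "ax": 0, "ay": 0, "az": 0},
])

```text
clock: 17.47
tcp_pos: [552.8, 221.3, 20.3]
orientation: [-2.092, -1.979, -0.37]
force: [0.2, -6.9, 10.6]
grip_width: 0.261
```

>>> drive_tool([
  {"x": 0.0009, "y": 0, "z": 0.0004, "ax": 0, "ay": 0, "az": 0},
  {"x": 0, "y": 0, "z": 0, "ax": 0, "ay": 0, "az": 0},
  {"x": 0, "y": 0, "z": 0, "ax": 0, "ay": 0, "az": 0},
])

```text
clock: 17.72
tcp_pos: [553.0, 222.2, 20.3]
orientation: [-2.092, -1.979, -0.371]
force: [-2.2, -7.7, 11.9]
grip_width: 0.263
```

>>> drive_tool([
  {"x": 0.0009, "y": 0, "z": 0.0004, "ax": 0, "ay": 0, "az": 0},
  {"x": 0, "y": 0, "z": 0, "ax": 0, "ay": 0, "az": 0},
  {"x": 0, "y": 0, "z": 0, "ax": 0, "ay": 0, "az": 0},
])

```text
clock: 17.97
tcp_pos: [553.0, 222.7, 20.3]
orientation: [-2.092, -1.98, -0.37]
force: [-1.7, -14.8, 17.0]
grip_width: 0.258
```

>>> drive_tool([
  {"x": 0.0009, "y": 0, "z": 0.0003, "ax": 0, "ay": 0, "az": 0},
  {"x": 0, "y": 0, "z": 0, "ax": 0, "ay": 0, "az": 0},
  {"x": 0, "y": 0, "z": 0, "ax": 0, "ay": 0, "az": 0},
])

```text
clock: 18.22
tcp_pos: [553.0, 222.9, 20.3]
orientation: [-2.092, -1.98, -0.37]
force: [-4.6, -27.8, 22.9]
grip_width: 0.257
```

The force jumps and the tool stops at y ≈ 222.9, so the heel is home. Holding, then checking the upright from both fixed cameras.

>>> drive_tool([
  {"x": 0, "y": 0, "z": 0, "ax": 0, "ay": 0, "az": 0},
  {"x": 0, "y": 0, "z": 0, "ax": 0, "ay": 0, "az": 0},
  {"x": 0, "y": 0, "z": 0, "ax": 0, "ay": 0, "az": 0},
  {"x": 0, "y": 0, "z": 0, "ax": 0, "ay": 0, "az": 0},
  {"x": 0, "y": 0, "z": 0, "ax": 0, "ay": 0, "az": 0},
  {"x": 0, "y": 0, "z": 0, "ax": 0, "ay": 0, "az": 0},
  {"x": 0, "y": 0, "z": 0, "ax": 0, "ay": 0, "az": 0},
  {"x": 0, "y": 0, "z": 0, "ax": 0, "ay": 0, "az": 0},
  {"x": 0, "y": 0, "z": 0, "ax": 0, "ay": 0, "az": 0},
  {"x": 0, "y": 0, "z": 0, "ax": 0, "ay": 0, "az": 0},
])

```text
clock: 19.05
tcp_pos: [553.0, 222.9, 20.3]
orientation: [-2.092, -1.98, -0.37]
force: [-4.1, -27.8, 22.2]
grip_width: 0.257
```

Run:
```python
from m import *
todo((553,222.9,20.3),86.87)
D={}
for n in('top','side','wrist'):
    c=cam(n); im,d=get_image(n); cv2.imwrite(f'pics/{n}10.png',im); np.savez(f'{n}10.npz',im=im,d=d,R=c['R'],t=c['t']); D[n]=(c,im,d)
# back face (seen by the side camera): fit plane to red depth points
h=np.array([.0546,.9985,0]); C=np.array([555,290.5,10])
def lean(tag,im,d,c):
    H,S,V=hsv(im); red=((H<8)|(H>172))&(S>110); m=np.zeros_like(red); m[225:320,205:265]=red[225:320,205:265]
    m=cv2.erode(m.astype(np.uint8),np.ones((3,3)))>0; P=cloud(c,d)[m&(d>0)]; a=(P-C)@h; z=P[:,2]-10
    k=(z>15)&(z<150)&(a>15)&(a<75); A=np.c_[z,np.ones(z.size),(P-C)@np.cross([0,0,1],h)]
    for _ in range(4):
        s=np.linalg.lstsq(A[k],a[k],rcond=None)[0]; r=a-A@s; k&=abs(r)<3*r[k].std()
    print(tag,k.sum(),'lean over bar (rad)',-s[0].round(4),'sd',r[k].std().round(2),'a0',s[1].round(1))
z=np.load('side0.npz'); lean('before',z['im'],z['d'],cam('side')); lean('now',D['side'][1],D['side'][2],D['side'][0])
c,im,d=D['wrist']
a=cv2.resize(D['side'][1][200:330,190:320],None,fx=4,fy=4,interpolation=2)[:420]
b=im[:,160:400]
cv2.imwrite('pics/chk10.png',np.hstack([a[:420],b]))
```

```text
clock 19.05 tcp [553.  222.9  20.3] heading 86.87 tilt 19.94 turn az 0.0 tool-axis move [ 0. -0. -0.] world [-0.  0.  0.] F [ -4.1 -27.8  22.2] g 0.25680863009603183
before 666 lean over bar (rad) 0.0672 sd 2.07 a0 37.4
now 640 lean over bar (rad) -0.0051 sd 2.39 a0 37.5
```

View pics/chk10.png

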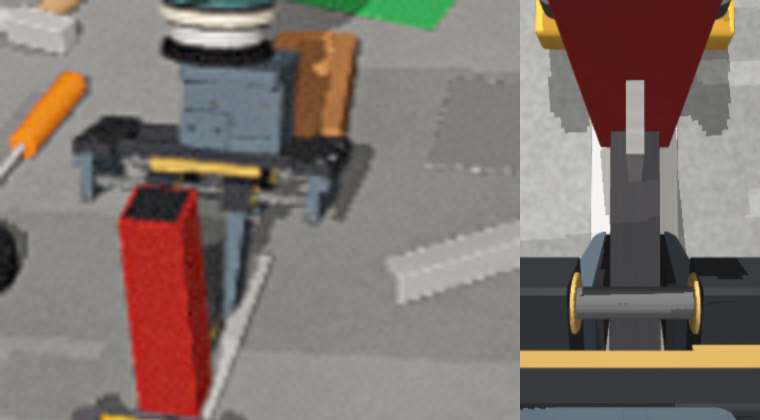

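The upright's back face now reads −0.005 ± 0.005 rad (it was +0.067). The stock is level: the TCP is 7.0 mm higher than on the mat, as it should be, and the blade lies on the upright. Backing off and lifting.

>>> drive_tool([
  {"x": -0.0009, "y": 0, "z": -0.0004, "ax": 0, "ay": 0, "az": 0},
  {"x": -0.0009, "y": 0, "z": -0.0006, "ax": 0, "ay": 0, "az": 0},
  {"x": -0.0033, "y": 0, "z": -0.0013, "ax": 0, "ay": 0, "az": 0},
  {"x": -0.0066, "y": 0, "z": -0.0025, "ax": 0, "ay": 0, "az": 0},
  {"x": -0.0094, "y": 0, "z": -0.0035, "ax": 0, "ay": 0, "az": 0},
  {"x": -0.0094, "y": 0, "z": -0.0035, "ax": 0, "ay": 0, "az": 0},
  {"x": 0.0034, "y": 0, "z": -0.0094, "ax": 0, "ay": 0, "az": 0},
  {"x": 0.0068, "y": 0, "z": -0.0188, "ax": 0, "ay": 0, "az": 0},
  {"x": 0.0068, "y": 0, "z": -0.0188, "ax": 0, "ay": 0, "az": 0},
  {"x": 0.0068, "y": 0, "z": -0.0188, "ax": 0, "ay": 0, "az": 0},
  {"x": 0.0034, "y": 0, "z": -0.0094, "ax": 0, "ay": 0, "az": 0},
  {"x": 0, "y": 0, "z": 0, "ax": 0, "ay": 0, "az": 0},
])

```text
clock: 20.2
tcp_pos: [551.1, 191.5, 102.2]
orientation: [-2.092, -1.98, -0.372]
force: [0.4, 0.8, -4.1]
grip_width: 0.262
```

Run:
```python
from m import *
todo((494.1,-292.9,100),86.87)
D={'side':get_image('side')}
h=np.array([.0546,.9985,0]); C=np.array([555,290.5,10])
im,d=D['side']; c=cam('side'); H,S,V=hsv(im); red=((H<8)|(H>172))&(S>110); m=np.zeros_like(red); m[225:320,205:265]=red[225:320,205:265]
m=cv2.erode(m.astype(np.uint8),np.ones((3,3)))>0; P=cloud(c,d)[m&(d>0)]; a=(P-C)@h; z=P[:,2]-10
k=(z>15)&(z<150)&(a>15)&(a<75); A=np.c_[z,np.ones(z.size),(P-C)@np.cross([0,0,1],h)]
for _ in range(4):
    s=np.linalg.lstsq(A[k],a[k],rcond=None)[0]; r=a-A@s; k&=abs(r)<3*r[k].std()
print('lean',-s[0].round(4),k.sum())
```

```text
clock 20.2 tcp [551.1 191.5 102.2] heading 86.89 tilt 20.01 turn az 0.02 tool-axis move [-458.2  -30.2 -164.7] world [ -57.  -484.4   -2.2] F [ 0.4  0.8 -4.1] g 0.26228355121025765
lean -0.0037 637
```

The lean stays at about 0. Carrying the square back to the mat.

>>> drive_tool([
  {"x": -0.0153, "y": -0.001, "z": -0.0055, "ax": 0, "ay": 0, "az": 0},
  {"x": -0.0306, "y": -0.002, "z": -0.011, "ax": 0, "ay": 0, "az": 0},
  {"x": -0.0306, "y": -0.002, "z": -0.011, "ax": 0, "ay": 0, "az": 0},
  {"x": -0.0306, "y": -0.002, "z": -0.011, "ax": 0, "ay": 0, "az": 0},
  {"x": -0.0306, "y": -0.002, "z": -0.011, "ax": 0, "ay": 0, "az": 0},
  {"x": -0.0306, "y": -0.002, "z": -0.011, "ax": 0, "ay": 0, "az": 0},
  {"x": -0.0306, "y": -0.002, "z": -0.011, "ax": 0, "ay": 0, "az": 0},
  {"x": -0.0306, "y": -0.002, "z": -0.011, "ax": 0, "ay": 0, "az": 0},
])

```text
clock: 20.92
tcp_pos: [520.5, -52.4, 97.8]
orientation: [-2.09, -1.977, -0.367]
force: [1.7, -0.3, -3.3]
grip_width: 0.259
```

>>> drive_tool([
  {"x": -0.0306, "y": -0.002, "z": -0.011, "ax": 0, "ay": 0, "az": 0},
  {"x": -0.0306, "y": -0.002, "z": -0.011, "ax": 0, "ay": 0, "az": 0},
  {"x": -0.0306, "y": -0.002, "z": -0.011, "ax": 0, "ay": 0, "az": 0},
  {"x": -0.0306, "y": -0.002, "z": -0.011, "ax": 0, "ay": 0, "az": 0},
  {"x": -0.0306, "y": -0.002, "z": -0.011, "ax": 0, "ay": 0, "az": 0},
  {"x": -0.0306, "y": -0.002, "z": -0.011, "ax": 0, "ay": 0, "az": 0},
  {"x": -0.0306, "y": -0.002, "z": -0.011, "ax": 0, "ay": 0, "az": 0},
  {"x": -0.0153, "y": -0.001, "z": -0.0055, "ax": 0, "ay": 0, "az": 0},
  {"x": 0, "y": 0, "z": 0, "ax": 0, "ay": 0, "az": 0},
  {"x": 0, "y": 0, "z": 0, "ax": 0, "ay": 0, "az": 0},
])

```text
clock: 21.75
tcp_pos: [492.8, -293.8, 96.9]
orientation: [-2.091, -1.976, -0.368]
force: [-1.0, 0.3, -3.1]
grip_width: 0.257
```

Run:
```python
from m import *
todo((494.1,-292.9,16.3),86.87)
```

```text
clock 21.75 tcp [ 492.8 -293.8   96.9] heading 86.74 tilt 20.07 turn az -0.13 tool-axis move [-26.8   1.4  76. ] world [  1.3   0.9 -80.6] F [-1.   0.3 -3.1] g 0.25725373847135596
```

>>> drive_tool([
  {"x": -0.0067, "y": 0.0003, "z": 0.019, "ax": 0, "ay": 0, "az": 0},
  {"x": -0.0067, "y": 0.0003, "z": 0.019, "ax": 0, "ay": 0, "az": 0},
  {"x": -0.0067, "y": 0.0003, "z": 0.019, "ax": 0, "ay": 0, "az": 0},
  {"x": -0.0067, "y": 0.0003, "z": 0.019, "ax": 0, "ay": 0, "az": 0},
  {"x": 0, "y": 0, "z": 0, "ax": 0, "ay": 0, "az": 0},
  {"x": 0, "y": 0, "z": 0, "ax": 0, "ay": 0, "az": 0},
  {"x": -0.0003, "y": 0, "z": 0.0009, "ax": 0, "ay": 0, "az": 0},
  {"x": -0.0003, "y": 0, "z": 0.0009, "ax": 0, "ay": 0, "az": 0},
  {"x": 0, "y": 0, "z": 0, "ax": 0, "ay": 0, "az": 0},
  {"x": 0, "y": 0, "z": 0, "ax": 0, "ay": 0, "az": 0},
])

```text
clock: 22.58
tcp_pos: [494.9, -293.0, 16.3]
orientation: [-2.091, -1.979, -0.369]
force: [0.1, -1.0, -3.9]
grip_width: 0.26
```

>>> drive_tool([
  {"x": -0.0002, "y": 0, "z": 0.0005, "ax": 0, "ay": 0, "az": 0},
  {"x": 0, "y": 0, "z": 0, "ax": 0, "ay": 0, "az": 0},
  {"x": 0, "y": 0, "z": 0, "ax": 0, "ay": 0, "az": 0},
])

```text
clock: 22.83
tcp_pos: [494.7, -293.0, 15.3]
orientation: [-2.091, -1.979, -0.368]
force: [0.1, -0.1, -4.0]
grip_width: 0.261
```

>>> drive_tool([
  {"x": -0.0003, "y": 0, "z": 0.0009, "ax": 0, "ay": 0, "az": 0},
  {"x": -0.0002, "y": 0, "z": 0.0005, "ax": 0, "ay": 0, "az": 0},
  {"x": 0, "y": 0, "z": 0, "ax": 0, "ay": 0, "az": 0},
  {"x": 0, "y": 0, "z": 0, "ax": 0, "ay": 0, "az": 0},
])

```text
clock: 23.17
tcp_pos: [494.6, -292.9, 13.6]
orientation: [-2.091, -1.978, -0.368]
force: [-0.6, 0.4, -3.0]
grip_width: 0.26
```

>>> drive_tool([
  {"x": -0.0002, "y": 0, "z": 0.0005, "ax": 0, "ay": 0, "az": 0},
  {"x": 0, "y": 0, "z": 0, "ax": 0, "ay": 0, "az": 0},
  {"x": 0, "y": 0, "z": 0, "ax": 0, "ay": 0, "az": 0},
])

```text
clock: 23.42
tcp_pos: [494.7, -293.0, 13.2]
orientation: [-2.091, -1.979, -0.368]
force: [-0.4, 0.1, -1.9]
grip_width: 0.262
```

Just touching. Releasing and drawing back along the tool axis.

>>> drive_tool([
  {"x": 0, "y": 0, "z": 0, "ax": 0, "ay": 0, "az": 0},
  {"x": 0, "y": 0, "z": 0, "ax": 0, "ay": 0, "az": 0},
  {"x": 0, "y": 0, "z": 0, "ax": 0, "ay": 0, "az": 0},
  {"x": 0, "y": 0, "z": 0, "ax": 0, "ay": 0, "az": 0},
  {"x": 0, "y": 0, "z": 0, "ax": 0, "ay": 0, "az": 0},
], jaw=0.1)

```text
clock: 23.83
tcp_pos: [494.7, -293.0, 13.2]
orientation: [-2.091, -1.979, -0.368]
force: [-0.4, 0.5, -0.1]
grip_width: 0.549
```

>>> drive_tool([
  {"x": 0, "y": 0, "z": -0.01, "ax": 0, "ay": 0, "az": 0},
  {"x": 0, "y": 0, "z": -0.02, "ax": 0, "ay": 0, "az": 0},
  {"x": 0, "y": 0, "z": -0.03, "ax": 0, "ay": 0, "az": 0},
  {"x": 0, "y": 0, "z": -0.03, "ax": 0, "ay": 0, "az": 0},
  {"x": 0, "y": 0, "z": -0.03, "ax": 0, "ay": 0, "az": 0},
  {"x": 0, "y": 0, "z": -0.03, "ax": 0, "ay": 0, "az": 0},
  {"x": 0, "y": 0, "z": -0.03, "ax": 0, "ay": 0, "az": 0},
  {"x": 0, "y": 0, "z": 0, "ax": 0, "ay": 0, "az": 0},
  {"x": 0, "y": 0, "z": 0, "ax": 0, "ay": 0, "az": 0},
])

```text
clock: 24.58
tcp_pos: [491.9, -355.7, 184.4]
orientation: [-2.094, -1.981, -0.369]
force: [-0.9, -0.1, -0.2]
grip_width: 0.551
```

Run:
```python
from m import *
todo((494.1,-292.9,100),86.87)
c=cam('wrist'); im,d=get_image('wrist'); cv2.imwrite('pics/w11.png',im); np.savez('w11.npz',im=im,d=d,R=c['R'],t=c['t'])
H,S,V=hsv(im); rect('blade',c,blob((V>140)&(S<60),(255,60,305,200)),88)
rect('dark',c,blob((V<80)&(S<90),(240,60,320,230)),35)
t,_=get_image('top'); t0=np.load('top0.npz')['im']; df=cv2.absdiff(t,t0).max(2)>40; df=cv2.morphologyEx(df.astype(np.uint8),cv2.MORPH_OPEN,np.ones((3,3)))
print('changed in bystander area (rows<180, x<400):',df[60:180,:390].sum(),'offcut/tin:',df[225:280,90:235].sum())
```

```text
clock 24.5833 tcp [ 491.9 -355.7  184.4] heading 86.85 tilt 19.86 turn az -0.02 tool-axis move [ 30.4  -1.4 100.7] world [  2.2  62.8 -84.4] F [-0.9 -0.1 -0.2] g 0.550529298923542
blade 2267 [ 502.6 -220. ] [61.4 41.7] 87.0
dark 747 [ 498.7 -278.6] [ 9.8 87. ] 2.1
changed in bystander area (rows<180, x<400): 66 offcut/tin: 626
```

Run:
```python
from m import *
im,d,c=load('w11.npz'); H,S,V=hsv(im)
g=blob((H>50)&(H<85)&(S>90),(100,20,460,290)); rect('mat',c,g,3)
for t in(170,190,210):
    try: rect(f'blade{t}',c,blob((V>t)&(S<45),(255,20,305,230)),88)
    except Exception as e: print(e)
h=np.array([.0546,.9985]); p=np.array([494.1,-280.8])
P=cloud(c,d); a=(P[...,:2]-p)@h; b=(P[...,:2]-p)@[h[1],-h[0]]
k=(abs(a)<90)&(abs(b)<40)&(P[...,2]>20)&(P[...,2]<110)&(d>0); k[235:]=0
Q=np.c_[a[k],b[k],P[k][:,2]]
print('above 20mm: n',len(Q)); 
for lo,hi in((25,45),(70,100)):
    q=Q[(Q[:,2]>lo)&(Q[:,2]<hi)]; print(lo,hi,len(q),np.percentile(q,[2,50,98],axis=0).round(1).tolist())
t,_=get_image('top'); c=cam('top'); t0=np.load('top0.npz')['im']
for i in(t0,t):
    H,S,V=hsv(i); rect('offcut',c,blob((V>165)&(S<40),(190,228,235,275)),25); rect('tin',c,blob((H>15)&(H<35)&(S>110),(90,225,130,260)),30); rect('screwdriver',c,blob((H>5)&(H<18)&(S>150),(235,130,280,155)),12); rect('red',c,blob(((H<8)|(H>172))&(S>120),(140,175,170,205)),10)
```

```text
mat 13721 [ 494.9 -280.5] [130.6 150.4] 73.8
blade170 218 [ 496.5 -237.8] [25.2  5.9] 86.8
blade190 170 [ 496.  -237.8] [23.4  5.1] 86.8
blade210 8 [ 496.2 -243.1] [0.9 2.5] 86.8
above 20mm: n 2785
25 45 2487 [[-52.5, -11.4, 35.2], [-4.2, 0.3, 36.8], [51.6, 11.2, 38.3]]
70 100 252 [[29.8, -3.0, 73.1], [39.8, -0.4, 89.7], [54.5, 2.1, 91.0]]
offcut 228 [378.1 136.2] [125.8  22.2] 32.3
tin 90 [397.9 438.6] [36.2 63. ] 68.7
screwdriver 202 [737.5 -16.3] [99.  23.4] 79.9
red 234 [573.6 324. ] [66.5 66.5] 0.5
offcut 106 [395.1 146.9] [85.4 21.8] 32.0
tin 89 [398.  438.8] [35.9 63. ] 68.7
screwdriver 203 [737.1 -16.2] [98.9 23.5] 80.7
red 274 [576.1 329.8] [81.  64.4] 84.0
```

The square stands upright at the centre of the mat: stock ±52 mm about the centre, blade top at about 88–90 mm. Handing in.

```bash
python3 -c "
from station import order; print(order.job_done())"
```

```text
the job is handed in; nothing more can be done
None
```

I did the job in the order asked and handed it in at about 24.7 s of the 61 s allowed; no verdict is reported.

- **What I did:** I lifted the square out by its blade, stood it on the mat and let go. I took it again by the stock with the tool tilted 20°, to keep the gripper and camera clear of the upright. Then I slid it heel first along the bar until it stopped and held it there for about 1 s. The wrist read about 28 N along the bar and 22 N down. I then stood it back on the mat and let go.
- **The upright:** The depth fit to its back face gave a lean of +0.067 rad at the start and −0.004 rad after I backed off. That is within the fit's error of true.
- **Flush on the bar:** With the square home, the tool was 7.0 mm higher than when it held the square on the mat. That is exactly the difference in height between bar and mat, so the stock was flat on the bar.
- **The square now:** It stands upright, its stock's middle within about 5 mm of the mat's centre, with the gripper clear of it.
- **The other things:** The tin and screwdriver read the same before and after.
- **Unsure:**
    - The offcut read partly hidden or shaded, probably by the arm, in the last top picture. Its angle is unchanged and I never went near it, but I could not fully confirm its position.
    - I did not measure the hammer, torch, tape roll or screw cup individually at the end.
    - My picture limit ran out, so the last checks are by numbers only.

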